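Fetch the brass bush from behind the solenoid and the pinion

ROBOT

A 6-joint arm with a two-finger parallel gripper is mounted at the origin on a cart in front of the work surface, level with it; the furniture and walls round the work are solid. World frame = base frame: x ahead of the robot, y to its left, z up, the work surface at z = 0. Lengths are in m, angles in rad, forces in N, time in s.
With the tool pointing down it reaches from about 0.35 to 0.975 m from the base axis. Payload 7.1 kg.
Tool frame: the origin (TCP) lies between the finger pads; the fingertips stand 17 mm ahead of it and the grasp point (between the pads) lies 2 mm behind it; z points along the fingers, y is the line along which they close (so a half turn about z gives the same grasp; the last joint's range is limited). The gripper opens to 88 mm and grips with 3 to 60 N. Pads are 20 mm wide; open, the fingers measure 115 mm over their backs; the gripper's body (75 mm by 178 mm) begins 61 mm behind the grasp point.
Start: joints at [1.177, 0.423, 1.63, -0, 1.089, -0.019], TCP at [0.229, 0.582, 0.24] pointing down, gripper open.
Joint ranges: [-3, 3], [-0.9, 2.11], [0.09, 2.58], [-1.31, 4.45], [0.11, 2.69], [-2.54, 2.54]. Speed limits (rad/s): [2.39, 2.39, 3.01, 3.14, 3.14, 3.14].

INTERFACE

Orientations are given as a rotation vector (axis times angle).
In Python, from rig import get_state, grab_frame, camera_model, hand_in gives the robot as it stands.
- The arm moves only by the tool pendant, called after "Request:" as a command line: name --argument value ..., lists and objects as JSON in quotes. Schema: {"type":"object","properties":{"rows":{"type":"array","items":{"type":"array","prefixItems":[{"type":"number"},{"type":"array","items":{"type":"number"},"minItems":3,"maxItems":3},{"type":"array","items":{"type":"number"},"minItems":3,"maxItems":3}],"minItems":3,"maxItems":3},"minItems":1,"maxItems":12},"force":{"type":"number"},"only":{"type":"string"},"quiet":{"type":"boolean"},"lines":{"type":"string"}},"required":["rows"],"additionalProperties":false}. rows is a list of rows, 1 to 12 of them, each written [opening, [dx, dy, dz], [rx, ry, rz]]: the finger opening in m, then dx, dy, dz in shares of the most that a row can go, 1 being 62.5 mm, then a rotation vector rx, ry, rz in normalised numbers (1 is 2 rad); each row shifts and turns the commanded pose from where the row before left it, along the tool's axes as they then stand; what a row does not reach is not made up. A row lasts 1/8 s, in which the tool goes at most 0.0625 m and 0.188 rad, less where a joint would pass 70% of its speed; a pose out of reach is approached as far as the arm can. The fingers move at their own pace and stop on an object; force is the grip in N (left out, the last holds). Time passes only in rows, so rows that do not move let the fingers close. The tool returns the time, the measured TCP pose, the force, the opening and the grip force at its end. only (a regular expression) keeps the lines of the reply that match it, lines (a string "A,B") keeps lines A to B, and quiet returns only ok. No shift or turn number may pass 1 either way. Input that does not fit is refused with a message, and nothing moves.
- get_state(): the state, without advancing time (a new reading comes with each control period).
- grab_frame(name): name is "scene" or "top"; returns (picture, depth): 420x560x3 uint8, red, green, blue; 420x560 float32, m along the optical axis (not along the pixel's ray), 0 where there is no reading.
- camera_model(name): a dict with "vfov" (degrees; the focal length in pixels is half the picture's height over the tangent of half this angle, whatever the lens; pixels are square), "cx", "cy" (the principal point, pixels), "k1" (the pictures are not rectified: a ray, as slopes to the right and down, at radius r is drawn at 1 + k1 r^2 times it, then the intrinsics apply), "R" (3x3) and "t" (3): a world point X has camera coordinates R X + t. Camera axes: x right, y down, z forward; pixel columns grow to the right and rows downward; lengths in m; the calibration is good to about 2 mm. A picture is of the moment at which its call begins. camera_model takes no time and is no camera call.
- hand_in(): hands the job in; it is judged then, once.
The state is a dict: "t": time; "joint_pos": joint angles; "qd": joint speeds; "tau": joint torques, N m; "position": TCP position; "tcp_rot": TCP orientation; "wrist_force": force on the tool from outside, world axes, zero at the start; "ft_torque": the same for the moment, N m; "grip_width": finger opening in m; "gripper_force": force on a finger pad.
Only numpy, scipy, OpenCV 4.12 (cv2) and the standard library are available. Lean on these libraries where they do the work, as an engineer would, in place of code of your own. Each camera call takes 0.05 s, during which the arm holds its last target. There are 200 camera calls.

TASK

The brass bush for the starter stands in the nest at the back of the blue parts rack, shut in by the solenoid and the pinion. First stand the solenoid and the pinion on the black side mat, then fetch the bush and stand it inside the orange ring in the middle of the white disc, and then put the solenoid and the pinion back, each on the same place in the rack where it stood at the start. Set everything down upright, let nothing topple, and leave the green cap, the orange plug, the nut and the black regulator where they are.

Things in the scene. Friction and masses are not known exactly. Their poses are not given: they have to be found in the camera images.
- solenoid: starter solenoid, loose, about 0.42 kg: upright metal can 43 mm in diameter, 50 mm tall, with a brown cap 37 mm in diameter up to 64 mm and two copper terminals up to 78 mm. Origin at the centre of the underside, z up. Grip round the can, fingers left and right of the rack's file. It starts on one of the rack's two white-ringed places.
- pinion: starter drive pinion, loose, about 0.28 kg, grey steel: plain round drum 47 mm in diameter from 18 to 42 mm above the underside, standing on a toothed gear 36 mm in diameter. Origin at the centre of the underside, z up. Grip round the drum, fingers left and right of the rack's file. It starts on the rack's other white-ringed place.
- bush: brass bush, loose, about 45 g: upright brass cylinder 22 mm in diameter, 33 mm tall. Origin at the centre of the underside, z up. It stands in the nest at the rear of the rack, whose cheeks leave no room for fingers at its left and right: grip it along the rack's x, one finger in front and one behind, which needs the place in front of it empty.
- rack: blue parts rack, fixed: plate 180 mm (its x, pointing away from the robot) by 78 mm (its y), 5 mm thick; origin at the centre of the underside, turned up to 9 degrees. At y = 0, floor z = 5 mm: white-ringed places at x = -57 and +2 mm, bush nest at x = +46 mm: two cheeks 22 mm long in x, 30 mm high, 32 mm apart, with 3 mm high foot flanges out to y = 33 mm; open front, rear and top.
- side_mat: black rubber side mat with a yellow border line, fixed: 180 mm (its x, pointing away from the robot) by 78 mm (its y), 5 mm thick, flat, empty at the start; origin at the centre of the underside, z up, turned up to 9 degrees. Room for the solenoid and the pinion, for example at x = -45 and +45 mm.
- disc: round white assembly disc, fixed: 80 mm in diameter, 6 mm thick, flat, with an orange ring (41 mm outer, 34 mm inner diameter, flush) in the middle; origin at the centre of its underside, z up. Right of it stands the clamped starter, whose upright flange is about 120 mm high; the rack and the mat lie to its left, in either order.
- cap: bystander: green insulating cap, loose, upright, 23 mm in diameter, 33 mm tall; origin at the centre of its underside
- plug: bystander: orange two-pole plug, loose, upright, 26 x 22 mm, 46 mm tall; origin at the centre of its underside
- nut: bystander: steel hexagon nut lying flat, loose, 21 mm across the corners, 10 mm tall; origin at the centre of its underside
- regulator: bystander: black regulator on a light metal heat plate, loose, 44 x 44 mm, 14 mm tall; origin at the underside, near its middle
Not all that is in view belongs to the job. What is shaped like the pinion but brown is not meant.

How it is judged:
On the way, in this order (a step that is already met when the one before it is completed fails the run):
1. the solenoid and the pinion both stand on the side mat, upright, let go and at rest (x of solenoid in the frame of side_mat between -0.085 and 0.085 m and y of solenoid in the frame of side_mat between -0.039 and 0.039 m and height (world z) of each of solenoid, pinion below 0.012 m and angle between each of solenoid, pinion's own z axis and vertical below 0.15 rad and linear speed of each of solenoid, pinion below 0.03 m/s and contact force between each of solenoid, pinion and the fingers below 0.1 N and x of pinion in the frame of side_mat between -0.085 and 0.085 m and y of pinion in the frame of side_mat between -0.039 and 0.039 m), for 0.2 s.
2. with both still on the mat, the bush stands upright in the orange ring of the disc, let go and at rest (all of step 1 and horizontal distance between bush and disc below 0.015 m and height (world z) of bush between 0.003 and 0.012 m and angle between bush's own z axis and vertical below 0.15 rad and linear speed of bush below 0.03 m/s and contact force between bush and the fingers below 0.1 N), for 0.2 s.
At the end, for the whole second after the job is handed in: The bush stands upright on the disc, its axis within 15 mm of the disc's centre; the solenoid and the pinion stand upright in the rack, each within 15 mm of where it stood at the start; all let go and at rest; the four bystanders within 20 mm of where they were (horizontal distance between bush and disc below 0.015 m and height (world z) of bush between 0.003 and 0.012 m and angle between each of bush, solenoid, pinion's own z axis and vertical below 0.15 rad and linear speed of each of bush, solenoid, pinion below 0.03 m/s and contact force between each of bush, solenoid, pinion and the fingers below 0.1 N and distance of each of solenoid, pinion from where it was at the start of the episode below 0.015 m and distance of each of cap, plug, nut, regulator from where it was at the start of the episode below 0.02 m); the robot touches nothing.
It fails at once if the solenoid, the pinion or the bush topples (angle between any of solenoid, pinion, bush's own z axis and vertical above 0.6 rad).
It fails at once if a bystander (green cap, orange plug, nut, regulator) is moved by more than 20 mm (distance of any of cap, plug, nut, regulator from where it was at the start of the episode above 0.02 m).
It also fails if it takes over 112 s, if anything falls off the work surface, if the arm or the gripper's body presses on something with over 40 N, if the wrist force passes 120 N, or if a joint passes its speed limit or range.

## Working session

There is one attempt and no reset: what is moved stays moved. The work goes in short steps, Python scripts to look and compute and a tool call to move; the robot and the scene stay as the last step left them, time stands still between calls to the robot, and variables do not carry over. Pictures are saved under pics/ and viewed, at most 14 in all, crops included, and the job is handed in when it is done.

```bash
mkdir -p pics; ls; python3 - <<'E'
from rig import *
import cv2,numpy as np
for n in("scene","top"):
    p,d=grab_frame(n);m=camera_model(n);np.savez(f"pics/{n}0.npz",p=p,d=d)
    cv2.imwrite(f"pics/{n}0.png",p[:,:,::-1]);print(n,m)
print(get_state())
E
```

```text
pics
scene {'vfov': 47.8022013952545, 'cx': 279.03058997856937, 'cy': 216.43100517971536, 'k1': -0.055754906011636296, 'R': array([[ 0.89335211, -0.44930696, -0.00672818],
       [-0.19431779, -0.37277278, -0.90734836],
       [ 0.40516985,  0.81188898, -0.42032568]]), 't': array([-0.39912779,  0.20789767,  0.48279675])}
top {'vfov': 43.152119465192314, 'cx': 284.8929350579795, 'cy': 211.3704337444299, 'k1': -0.12041227103644053, 'R': array([[-0.01731062, -0.99982856, -0.00657263],
       [-0.9788582 ,  0.01828677, -0.20372091],
       [ 0.20380618,  0.00290714, -0.97900694]]), 't': array([0.20197199, 0.55122415, 1.02329229])}
{'t': 0.1, 'joint_pos': array([ 1.17703775e+00,  4.23762239e-01,  1.63057921e+00,  9.00412799e-06,
        1.08859608e+00, -1.90004449e-02]), 'qd': array([ 0.00210531, -0.00191426,  0.00063219, -0.00129803,  0.00094665,
       -0.00107965]), 'tau': array([-7.92509218e-04, -5.45614350e+01, -2.74321461e+01,  6.44407701e-02,
        1.88275811e-02,  1.46506397e-05]), 'position': array([0.22857672, 0.58120652, 0.23899428]), 'tcp_rot': array([-5.85183483e-01, -3.08632142e+00,  2.06495049e-03]), 'wrist_force': array([-0.1699426 ,  0.70545543, -0.5610087 ]), 'ft_torque': array([-0.02793223, -0.02289986, -0.0282134 ]), 'gripper_force': 0.0, 'grip_width': 0.08752556537388595}
```

View pics/scene0.png

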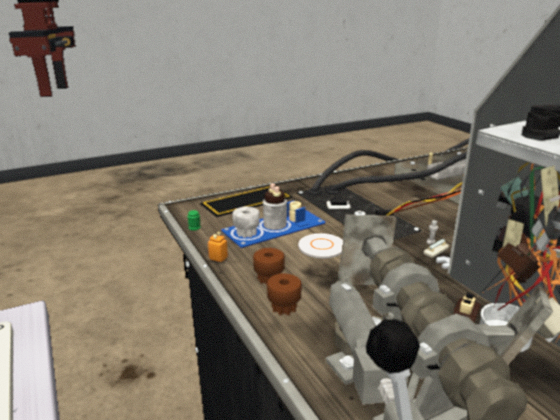

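View pics/top0.png

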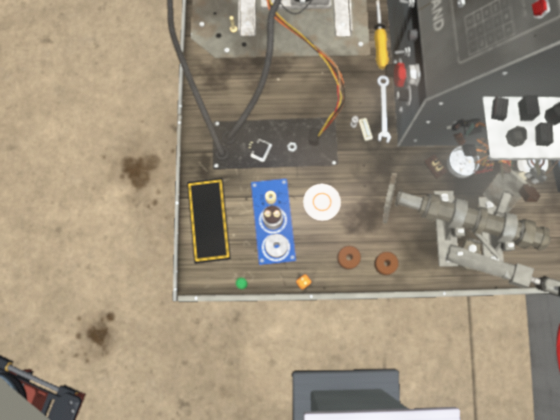

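```bash
cat >h.py <<'E'
import cv2,numpy as np
from rig import *
def ray(n,uv):
    m=camera_model(n);f=210/np.tan(np.radians(m["vfov"]/2));K=np.array([[f,0,m["cx"]],[0,f,m["cy"]],[0,0,1]])
    p=cv2.undistortPoints(np.float64(uv).reshape(-1,1,2),K,np.array([m["k1"],0,0,0.]))[:,0]
    # one-term forward model: undistort inverts x(1+k1 r^2)
    D=np.c_[p,np.ones(len(p))]@m["R"];return -m["R"].T@m["t"],D
def plane(n,uv,z):
    c,D=ray(n,uv);return c+D*((z-c[2])/D[:,2])[:,None]
def tri(uvt,uvs):
    c1,a=ray("top",[uvt]);c2,b=ray("scene",[uvs]);a=a[0];b=b[0]
    s=np.linalg.lstsq(np.c_[a,-b],c2-c1,rcond=None)[0];P,Q=c1+s[0]*a,c2+s[1]*b
    return (P+Q)/2,np.linalg.norm(P-Q)
def cloud(n,d):
    m=camera_model(n);v,u=np.mgrid[:420,:560];c,D=ray(n,np.c_[u.ravel(),v.ravel()])
    return (c+D*d.reshape(-1,1)).reshape(420,560,3)
E
python3 - <<'E'
from h import *
t=np.load("pics/top0.npz");s=np.load("pics/scene0.npz")
a=cv2.resize(t["p"][165:300,180:350],None,fx=4.4,fy=4.4,interpolation=2);cv2.imwrite("pics/tc.png",a[:,:,::-1])
b=cv2.resize(s["p"][175:265,170:350],None,fx=4.4,fy=4.4,interpolation=2);cv2.imwrite("pics/sc.png",b[:,:,::-1])
C=cloud("top",t["d"])
for n,u in dict(table=(310,235),disc=(322,191),mat=(209,225),rack=(258,255),pin=(276,247),bush=(270,197),sol=(264,213),solc=(272,216)).items():print(n,C[u[1],u[0]].round(4))
hsv=cv2.cvtColor(t["p"],cv2.COLOR_RGB2HSV)
roi=np.zeros((420,560),np.uint8);roi[165:300,180:350]=1
def m(lo,hi):return cv2.inRange(hsv,lo,hi)*roi
for n,k,z in(("rack",m((100,120,60),(125,255,255)),.005),("mat",m((18,110,100),(35,255,255)),.005)):
    k=cv2.morphologyEx(k,3,np.ones((3,3)));P=np.argwhere(k>0)[:,::-1]
    if n=="mat":P=P[P[:,0]<240]
    W=plane("top",P,z)[:,:2];r=cv2.minAreaRect((W*1000).astype(np.float32));print(n,r,cv2.boxPoints(r).round(1).tolist())
ring=np.zeros((420,560),np.uint8);ring[180:225,300:345]=1
P=np.argwhere((m((5,50,120),(18,255,255))*ring)>0)[:,::-1];print("ring",cv2.minEnclosingCircle((plane("top",P,.006)[:,:2]*1000).astype(np.float32)),len(P))
E
```

```text
table [0.5138 0.1399 0.0039]
disc [0.609  0.1115 0.005 ]
mat [0.5393 0.3547 0.0035]
rack [0.473  0.2503 0.0053]
pin [0.4892 0.2122 0.0059]
bush [0.597  0.2235 0.0084]
sol [0.5484 0.2338 0.0758]
solc [0.5427 0.218  0.0721]
rack ((546.0517578125, 218.7755126953125), (178.18544006347656, 75.55009460449219), 5.3565287590026855) [[453.79998779296875, 248.10000610351562], [460.8999938964844, 172.8000030517578], [638.2999877929688, 189.5], [631.2000122070312, 264.70001220703125]]
mat ((551.1544189453125, 357.24365234375), (173.60650634765625, 76.42349243164062), 5.90967321395874) [[460.8999938964844, 386.29998779296875], [468.70001220703125, 310.29998779296875], [641.4000244140625, 328.20001220703125], [633.5999755859375, 404.20001220703125]]
ring ((584.9334106445312, 111.86099243164062), 68.0056381225586) 818
```

View pics/tc.png

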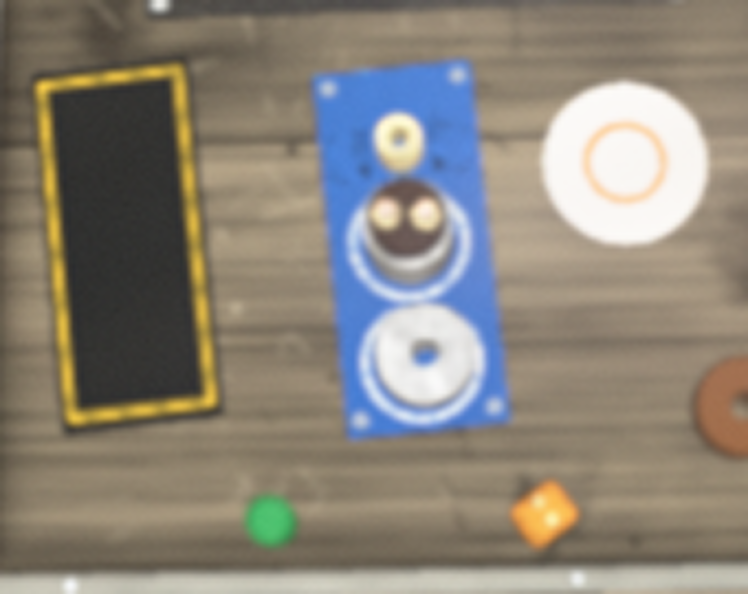

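View pics/sc.png

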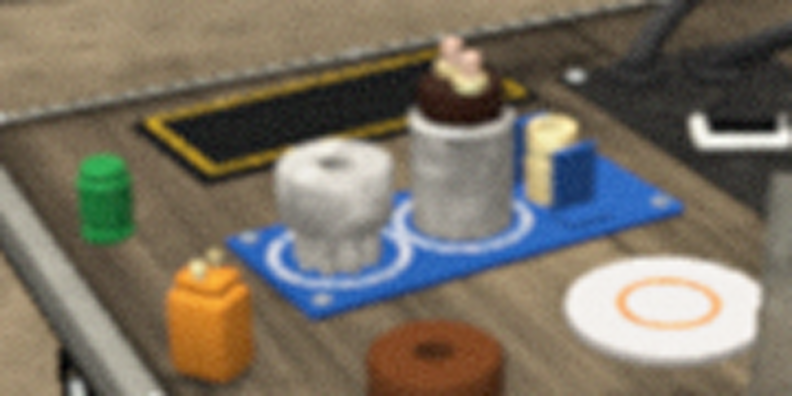

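```bash
python3 - <<'E'
from h import *
f=lambda c,o:((c[0]+.5)/4.4-.5+o[0],(c[1]+.5)/4.4-.5+o[1])
T=lambda c:f(c,(180,165));S=lambda c:f(c,(170,175))
for n,a,b in(("pinhole",(425,351),(333,162)),("bushhole",(399,138),(552,125)),("ring",(626,162),(668,303)),("rackLR",(361,421),(250,237)),("rackRR",(494,406),(322,298)),("rackRF",(457,75),(661,202)),
 ("matcornernearright",(210,405),(210,170)),("matcornerfarright",(180,70),(520,90)),("termL",(386,213),(449,48)),("termR",(426,213),(470,65)),):
    P,e=tri(T(a),S(b));print(n,P.round(4),round(e,4))
a=np.radians(5.36);c=np.array([.546,.2188]);R=np.array([[np.cos(a),-np.sin(a)],[np.sin(a),np.cos(a)]])
print("rack places",[(c+R@[x,0]).round(4) for x in(-.057,.002,.046)])
print("rays pin .047",plane("top",[T((425,351))],.047).round(4),"bush .038",plane("top",[T((399,138))],.038).round(4),"sol .083",plane("top",[T((406,213))],.083).round(4),"ring",plane("top",[T((626,162))],.006).round(4))
p=np.load("pics/top0.npz")["p"];h=cv2.cvtColor(p,cv2.COLOR_RGB2HSV)
w=cv2.inRange(h,(0,0,190),(180,60,255));n,l,st,ce=cv2.connectedComponentsWithStats(w)
i=l[180,322] or l[200,305];k=(l==i)[...,None].astype(np.uint8);P=np.argwhere(k[...,0])[:,::-1];(u,r)=cv2.minEnclosingCircle((plane("top",P,.006)[:,:2]*1000).astype(np.float32));print("disc",u,r)
a=np.radians(5.91);print([(np.array([.5511,.3572])+x*np.array([np.cos(a),np.sin(a)])).round(4) for x in(-.045,.045)])
q=plane("top",[T((270,520)),T((545,513))],.03).round(3);print("cap,plug",q)
E
```

```text
pinhole [0.4879 0.2111 0.0477] 0.0016
bushhole [0.5921 0.2219 0.0388] 0.0003
ring [0.5851 0.1128 0.0067] 0.001
rackLR [0.4615 0.2427 0.0064] 0.0001
rackRR [0.4674 0.1793 0.0063] 0.0004
rackRF [0.6309 0.1942 0.0058] 0.0004
matcornernearright [0.4703 0.3149 0.0059] 0.0004
matcornerfarright [0.635  0.3306 0.0075] 0.002
termL [0.547  0.2271 0.0802] 0.0006
termR [0.5472 0.2089 0.079 ] 0.0
rack places [array([0.4892, 0.2135]), array([0.548, 0.219]), array([0.5918, 0.2231])]
rays pin .047 [[0.4888 0.2109 0.047 ]] bush .038 [[0.5922 0.222  0.038 ]] sol .083 [[0.5466 0.2178 0.083 ]] ring [[0.5857 0.1125 0.006 ]]
disc (585.6273193359375, 114.41632080078125) 42.91584014892578
[array([0.5063, 0.3526]), array([0.5959, 0.3618])]
cap,plug [[0.413 0.284 0.03 ]
 [0.415 0.157 0.03 ]]
```

```bash
cat >>h.py <<'E'
from scipy.spatial.transform import Rotation as Ro
def go(x,y,z,yaw):
    """target grasp point, tool-y azimuth (deg); prints rotation needed, then shift in the tool axes after it"""
    s=get_state();R=Ro.from_rotvec(s["tcp_rot"]).as_matrix();c,q=np.cos(np.radians(yaw)),np.sin(np.radians(yaw))
    G=np.array([[-q,c,0],[c,q,0],[0,0,-1.]]).T
    G=np.column_stack([np.cross([c,q,0],[0,0,-1.]),[c,q,0],[0,0,-1.]])
    print("rot",Ro.from_matrix(R.T@G).as_rotvec().round(4),"shift",(G.T@(np.array([x,y,z-.002])-s["position"])).round(4),"t",s["t"],"pos",s["position"].round(4),"j6",s["joint_pos"][5].round(3),"w",s["grip_width"].round(4))
E
python3 -c "
from h import *
go(.4885,.212,.12,95.4)"
```

```text
Traceback (most recent call last):
  File "h.py", line 23, in go
    print("rot",Ro.from_matrix(R.T@G).as_rotvec().round(4),"shift",(G.T@(np.array([x,y,z-.002])-s["position"])).round(4),"t",s["t"],"pos",s["position"].round(4),"j6",s["joint_pos"][5].round(3),"w",s["grip_width"].round(4))
                                                                                                                                                                                                     ^^^^^^^^^^^^^^^^^^^^^
AttributeError: 'float' object has no attribute 'round'
```

```bash
sed -i '/G=np.array(\[\[-q/d; s/s\["grip_width"\].round(4)/round(s["grip_width"],4)/' h.py
python3 -c "
from h import *
go(.4885,.212,.12,95.4)"
```

```text
rot [-1.30e-03 -3.00e-04 -4.69e-01] shift [-0.224 -0.392  0.121] t 0.1 pos [0.2286 0.5812 0.239 ] j6 -0.019 w 0.0875
```

The rows are not in the units I measure in: shifts go in shares of 62.5 mm and turns go in shares of 2 rad. I convert before sending: -0.049 m is -0.784, -0.028 m is -0.448, -0.1563 rad is -0.0782.

Request:
pendant --rows '[[0.088, [0, 0, 0], [0, 0, -0.0782]], [0.088, [0, 0, 0], [0, 0, -0.0782]], [0.088, [0, 0, 0], [0, 0, -0.0782]], [0.088, [-0.448, -0.784, 0.24], [0, 0, 0]], [0.088, [-0.448, -0.784, 0.24], [0, 0, 0]], [0.088, [-0.448, -0.784, 0.24], [0, 0, 0]], [0.088, [-0.448, -0.784, 0.24], [0, 0, 0]], [0.088, [-0.448, -0.784, 0.24], [0, 0, 0]], [0.088, [-0.448, -0.784, 0.24], [0, 0, 0]], [0.088, [-0.448, -0.784, 0.24], [0, 0, 0]], [0.088, [-0.448, -0.784, 0.24], [0, 0, 0]]]' --force 20

```text
t: 1.48
position: [0.4894, 0.2108, 0.1191]
tcp_rot: [0.148, -3.138, -0.0]
wrist_force: [0.7, 0.7, 0.6]
grip_width: 0.0878
gripper_force: 0.0
```

Request:
pendant --rows '[[0.088, [0, 0, 0], [0, 0, 0]], [0.088, [0, 0, 0], [0, 0, 0]]]'

```text
t: 1.72
position: [0.4882, 0.2125, 0.1195]
tcp_rot: [0.146, -3.137, 0.0]
wrist_force: [-0.5, -0.1, -0.3]
grip_width: 0.0881
gripper_force: 0.0
```

```bash
python3 -c "
from h import *
go(.4885,.212,.035,95.4)"
```

```text
rot [ 0.     -0.0007 -0.0011] shift [-0.0002 -0.0005  0.0865] t 1.725 pos [0.4882 0.2125 0.1195] j6 -1.276 w 0.0881
```

To row units: 0.03 m is 0.48, 0.0265 m is 0.424.

Request:
pendant --rows '[[0.088, [0, 0, 0.48], [0, 0, 0]], [0.088, [0, 0, 0.48], [0, 0, 0]], [0.088, [0, 0, 0.424], [0, 0, 0]], [0.088, [0, 0, 0], [0, 0, 0]]]' --force 25

```text
t: 2.22
position: [0.4866, 0.2134, 0.0321]
tcp_rot: [0.151, -3.135, 0.002]
wrist_force: [-0.6, -1.1, -0.8]
grip_width: 0.088
gripper_force: 0.0
```

Request:
pendant --rows '[[0.03, [0, 0, 0], [0, 0, 0]], [0.03, [0, 0, 0], [0, 0, 0]], [0.03, [0, 0, 0], [0, 0, 0]], [0.03, [0, 0, 0], [0, 0, 0]], [0.03, [0, 0, 0], [0, 0, 0]], [0.03, [0, 0, 0], [0, 0, 0]]]' --force 25

```text
t: 2.98
position: [0.4888, 0.2121, 0.0336]
tcp_rot: [-0.148, 3.138, -0.0]
wrist_force: [0.3, -2.7, 6.8]
grip_width: 0.0469
gripper_force: 25.0
```

```bash
python3 -c "
from h import *
go(.5063,.3526,.13,95.9)"
```

```text
rot [-0.0002  0.0003 -0.0089] shift [-0.0318  0.138  -0.0944] t 2.975 pos [0.4888 0.2121 0.0336] j6 -1.277 w 0.0469
```

To row units: 0.035 m is 0.56, -0.025 m is -0.4.

Request:
pendant --rows '[[0.03, [0, 0, -0.16], [0, 0, 0]], [0.03, [0, 0, -0.4], [0, 0, 0]], [0.03, [0, 0, -0.4], [0, 0, 0]], [0.03, [-0.08, 0.288, 0], [0, 0, 0]], [0.03, [-0.128, 0.56, 0], [0, 0, 0]], [0.03, [-0.128, 0.56, 0], [0, 0, 0]], [0.03, [-0.128, 0.56, 0], [0, 0, 0]], [0.03, [-0.048, 0.24, 0], [0, 0, 0]], [0.03, [0, 0, 0], [0, 0, 0]], [0.03, [0, 0, 0], [0, 0, 0]]]' --force 25

```text
t: 4.22
position: [0.5068, 0.3517, 0.0926]
tcp_rot: [0.147, -3.137, 0.002]
wrist_force: [-0.4, -0.7, -2.2]
grip_width: 0.0465
gripper_force: 25.0
```

```bash
python3 -c "
from h import *
go(.5063,.3526,.036,95.9)"
```

```text
rot [-0.001  -0.0015 -0.0092] shift [0.0005 0.0009 0.0586] t 4.225 pos [0.5068 0.3517 0.0926] j6 -1.077 w 0.0465
```

To row units: 0.02 m is 0.32, 0.012 m is 0.192.

Request:
pendant --rows '[[0.03, [0, 0, 0.32], [0, 0, 0]], [0.03, [0, 0, 0.32], [0, 0, 0]], [0.03, [0, 0, 0.192], [0, 0, 0]], [0.03, [0, 0, 0.08], [0, 0, 0]], [0.03, [0, 0, 0.024], [0, 0, 0]], [0.03, [0, 0, 0], [0, 0, 0]], [0.03, [0, 0, 0], [0, 0, 0]]]'

```text
t: 5.1
position: [0.5078, 0.3531, 0.0352]
tcp_rot: [-0.148, 3.137, 0.001]
wrist_force: [0.8, 0.2, -2.2]
grip_width: 0.0468
gripper_force: 25.0
```

To row units: 0.0012 m is 0.0192.

Request:
pendant --rows '[[0.03, [0, 0, 0.0192], [0, 0, 0]], [0.03, [0, 0, 0], [0, 0, 0]]]'

```text
t: 5.35
position: [0.5076, 0.3529, 0.0337]
tcp_rot: [-0.148, 3.138, 0.0]
wrist_force: [0.3, 0.2, -2.3]
grip_width: 0.0467
gripper_force: 25.0
```

Request:
pendant --rows '[[0.06, [0, 0, 0], [0, 0, 0]], [0.088, [0, 0, 0], [0, 0, 0]], [0.088, [0, 0, 0], [0, 0, 0]], [0.088, [0, 0, 0], [0, 0, 0]], [0.088, [0, 0, -0.32], [0, 0, 0]], [0.088, [0, 0, -0.64], [0, 0, 0]], [0.088, [0, 0, -0.64], [0, 0, 0]], [0.088, [0, 0, 0], [0, 0, 0]], [0.088, [0, 0, 0], [0, 0, 0]]]'

```text
t: 6.48
position: [0.5073, 0.3527, 0.1339]
tcp_rot: [-0.148, 3.138, 0.0]
wrist_force: [-0.1, -0.1, -0.2]
grip_width: 0.0876
gripper_force: 0.0
```

```bash
python3 -c "
from h import *
go(.547,.2185,.135,95.4)"
```

```text
rot [ 0.0002  0.0003 -0.0001] shift [-0.0269 -0.1373  0.0009] t 6.475 pos [0.5073 0.3527 0.1339] j6 -1.077 w 0.0876
```

To row units: -0.035 m is -0.56, 0.027 m is 0.432.

Request:
pendant --rows '[[0.088, [-0.112, -0.544, 0], [0, 0, 0]], [0.088, [-0.112, -0.56, 0], [0, 0, 0]], [0.088, [-0.112, -0.544, 0], [0, 0, 0]], [0.088, [-0.096, -0.544, 0], [0, 0, 0]], [0.088, [0, 0, 0], [0, 0, 0]], [0.088, [0, 0, 0.56], [0, 0, 0]], [0.088, [0, 0, 0.56], [0, 0, 0]], [0.088, [0, 0, 0.432], [0, 0, 0]], [0.088, [0, 0, 0], [0, 0, 0]]]' --force 30

```text
t: 7.6
position: [0.5449, 0.2191, 0.0339]
tcp_rot: [0.149, -3.133, 0.002]
wrist_force: [-0.5, -0.0, 0.9]
grip_width: 0.0874
gripper_force: 0.0
```

Request:
pendant --rows '[[0.03, [0, 0, 0], [0, 0, 0]], [0.03, [0, 0, 0], [0, 0, 0]], [0.03, [0, 0, 0], [0, 0, 0]], [0.03, [0, 0, 0], [0, 0, 0]], [0.03, [0, 0, 0], [0, 0, 0]], [0.03, [0, 0, 0], [0, 0, 0]]]' --force 30

```text
t: 8.35
position: [0.5475, 0.2186, 0.0369]
tcp_rot: [-0.148, 3.138, -0.0]
wrist_force: [-1.1, -3.1, 6.1]
grip_width: 0.0428
gripper_force: 30.0
```

```bash
python3 -c "
from h import *
go(.5959,.3618,.037,95.9)"
```

```text
rot [-0.0003  0.0003 -0.0088] shift [-0.0629  0.1374  0.0019] t 8.35 pos [0.5475 0.2186 0.0369] j6 -1.305 w 0.0428
```

To row units: 0.035 m is 0.56, -0.025 m is -0.4.

Request:
pendant --rows '[[0.03, [0, 0, -0.16], [0, 0, 0]], [0.03, [0, 0, -0.4], [0, 0, 0]], [0.03, [0, 0, -0.4], [0, 0, 0]], [0.03, [-0.144, 0.288, 0], [0, 0, 0]], [0.03, [-0.24, 0.56, 0], [0, 0, 0]], [0.03, [-0.24, 0.56, 0], [0, 0, 0]], [0.03, [-0.24, 0.56, 0], [0, 0, 0]], [0.03, [-0.144, 0.232, 0], [0, 0, 0]], [0.03, [0, 0, 0], [0, 0, 0]], [0.03, [0, 0, 0.32], [0, 0, 0]], [0.03, [0, 0, 0.32], [0, 0, 0]], [0.03, [0, 0, 0.192], [0, 0, 0]]]' --force 30

```text
t: 9.85
position: [0.5958, 0.3602, 0.0419]
tcp_rot: [0.146, -3.135, 0.003]
wrist_force: [0.5, 0.3, -2.9]
grip_width: 0.0426
gripper_force: 30.0
```

Request:
pendant --rows '[[0.03, [0, 0, 0.08], [0, 0, 0]], [0.03, [0, 0, 0.032], [0, 0, 0]], [0.03, [0, 0, 0], [0, 0, 0]], [0.03, [0, 0, 0.0128], [0, 0, 0]], [0.03, [0, 0, 0], [0, 0, 0]]]'

```text
t: 10.48
position: [0.5972, 0.3619, 0.0371]
tcp_rot: [-0.148, 3.138, 0.0]
wrist_force: [0.1, 0.3, -2.9]
grip_width: 0.0426
gripper_force: 30.0
```

```bash
python3 -c "
from h import *
go(.5959,.3618,.037,95.9)"
```

```text
rot [ 0.0002  0.0006 -0.0088] shift [0.0013 0.0001 0.0021] t 10.475 pos [0.5972 0.3619 0.0371] j6 -1.137 w 0.0426
```

To row units: -0.045 m is -0.72, -0.04 m is -0.64.

Request:
pendant --rows '[[0.03, [0, 0, 0.008], [0, 0, 0]], [0.06, [0, 0, 0], [0, 0, 0]], [0.088, [0, 0, 0], [0, 0, 0]], [0.088, [0, 0, 0], [0, 0, 0]], [0.088, [0, 0, 0], [0, 0, 0]], [0.088, [0, 0, -0.32], [0, 0, 0]], [0.088, [0, 0, -0.64], [0, 0, 0]], [0.088, [0, 0, -0.72], [0, 0, 0]], [0.088, [0, 0, 0], [0, 0, 0]]]'

```text
t: 11.6
position: [0.5997, 0.3633, 0.1471]
tcp_rot: [-0.147, 3.13, 0.006]
wrist_force: [0.2, -0.7, 0.2]
grip_width: 0.088
gripper_force: 0.0
```

Request:
pendant --rows '[[0.05, [0, -0.48, 0], [0, 0, 0.0785]], [0.05, [0, -0.48, 0], [0, 0, 0.0785]], [0.05, [0, 0, 0], [0, 0, 0.0785]], [0.05, [0, 0, 0], [0, 0, 0.0785]], [0.05, [0, 0, 0], [0, 0, 0.0785]], [0.05, [0, 0, 0], [0, 0, 0.0785]], [0.05, [0, 0, 0], [0, 0, 0.0785]], [0.05, [0, 0, 0], [0, 0, 0.0785]], [0.05, [0, 0, 0], [0, 0, 0.0785]], [0.05, [0, 0, 0], [0, 0, 0.079]], [0.05, [0, 0, 0], [0, 0, 0]]]'

```text
t: 12.98
position: [0.5976, 0.3017, 0.1409]
tcp_rot: [-2.113, -2.324, 0.001]
wrist_force: [-1.3, -0.3, -0.3]
grip_width: 0.0502
gripper_force: 0.0
```

```bash
python3 - <<'E'
from h import *
p,d=grab_frame("top");cv2.imwrite("pics/t1.png",cv2.resize(p[150:300,170:370],None,fx=4,fy=4,interpolation=2)[:,:,::-1])
go(.592,.2225,.13,5.4)
E
```

```text
rot [-0.0007  0.0002  0.0029] shift [-0.0784 -0.0131  0.0129] t 13.025 pos [0.5977 0.3018 0.1409] j6 0.353 w 0.0499
```

View pics/t1.png

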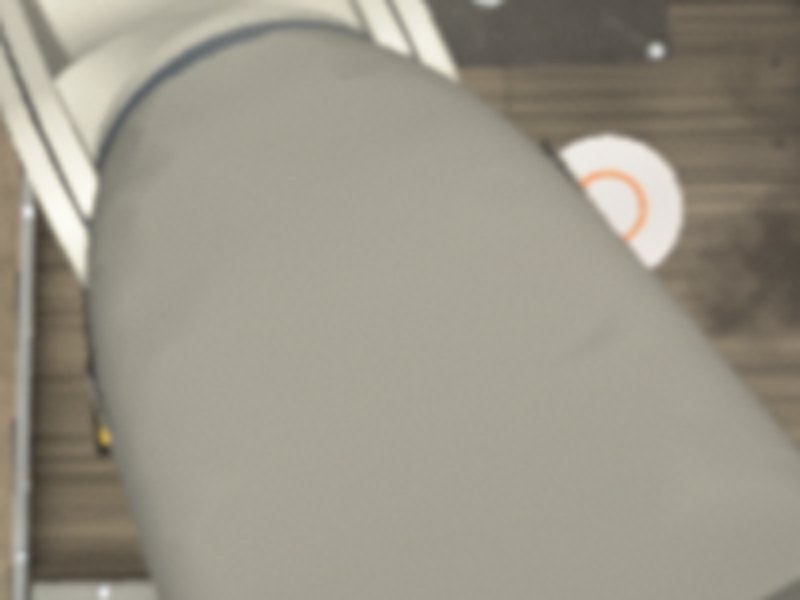

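The top view is blocked by the forearm: only the right part of the disc shows, at about (620,205). I'll use the scene camera instead.

```bash
python3 - <<'E'
from h import *
p,d=grab_frame("scene");cv2.imwrite("pics/s1.png",cv2.resize(p[140:275,170:370],None,fx=4,fy=4,interpolation=2)[:,:,::-1])
E
```

```text
(no output)
```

View pics/s1.png

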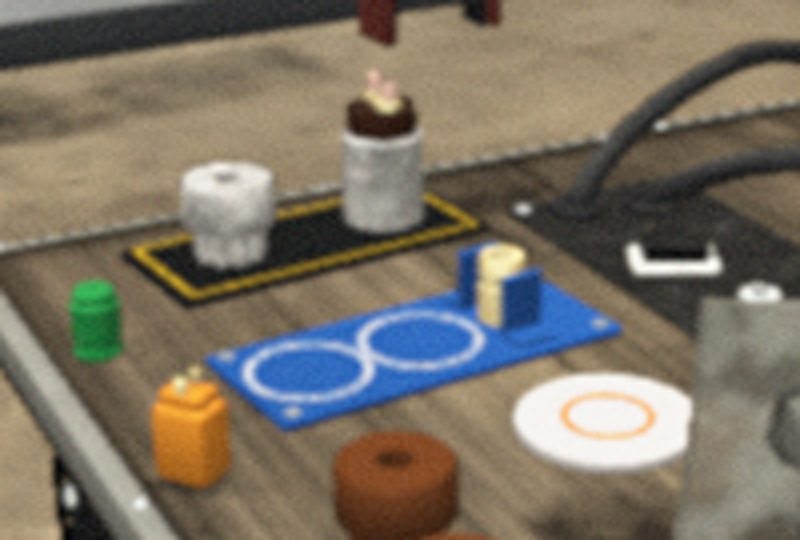

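The pinion (228,215) and the solenoid (383,165) stand upright on the mat. The bush is in the nest at (500,285) and the place in front of it is empty.

To row units: -0.0264 m is -0.4224, -0.026 m is -0.416.

Request:
pendant --rows '[[0.05, [-0.416, -0.072, 0], [0, 0, 0]], [0.05, [-0.416, -0.072, 0], [0, 0, 0]], [0.05, [-0.4224, -0.0656, 0], [0, 0, 0]], [0.05, [0, 0, 0], [0, 0, 0]], [0.05, [0, 0, 0], [0, 0, 0]]]' --force 12

```text
t: 13.7
position: [0.5925, 0.2221, 0.1414]
tcp_rot: [2.116, 2.322, 0.001]
wrist_force: [0.8, 0.2, -0.2]
grip_width: 0.0499
gripper_force: 0.0
```

```bash
python3 -c "
from h import *
go(.592,.2225,.03,5.4)"
```

```text
rot [ 0.0004 -0.0003 -0.0012] shift [ 0.0005 -0.0005  0.1134] t 13.7 pos [0.5925 0.2221 0.1414] j6 0.247 w 0.0499
```

To row units: 0.035 m is 0.56, 0.03 m is 0.48.

Request:
pendant --rows '[[0.05, [0, 0, 0.48], [0, 0, 0]], [0.05, [0, 0, 0.56], [0, 0, 0]], [0.05, [0, 0, 0.4], [0, 0, 0]], [0.05, [0, 0, 0.24], [0, 0, 0]], [0.05, [0, 0, 0.136], [0, 0, 0]], [0.05, [0, 0, 0], [0, 0, 0]]]' --force 12

```text
t: 14.45
position: [0.5923, 0.2228, 0.0276]
tcp_rot: [-2.114, -2.323, 0.0]
wrist_force: [-0.3, -0.1, 0.2]
grip_width: 0.0501
gripper_force: 0.0
```

Request:
pendant --rows '[[0.01, [0, 0, 0], [0, 0, 0]], [0.01, [0, 0, 0], [0, 0, 0]], [0.01, [0, 0, 0], [0, 0, 0]], [0.01, [0, 0, 0], [0, 0, 0]], [0.01, [0, 0, 0], [0, 0, 0]]]' --force 12

```text
t: 15.08
position: [0.5926, 0.2227, 0.0282]
tcp_rot: [2.114, 2.323, 0.001]
wrist_force: [-0.5, -1.7, 5.5]
grip_width: 0.0215
gripper_force: 12.0
```

```bash
python3 -c "
from h import *
go(.5855,.1127,.031,5.4)"
```

```text
rot [ 0.0007 -0.0001 -0.0004] shift [-0.1089 -0.0175 -0.0008] t 15.075 pos [0.5926 0.2227 0.0282] j6 0.247 w 0.0215
```

To row units: -0.036 m is -0.576, -0.035 m is -0.56.

Request:
pendant --rows '[[0.01, [0, 0, -0.16], [0, 0, 0]], [0.01, [0, 0, -0.4], [0, 0, 0]], [0.01, [0, 0, -0.4], [0, 0, 0]], [0.01, [-0.288, -0.048, 0], [0, 0, 0]], [0.01, [-0.56, -0.088, 0], [0, 0, 0]], [0.01, [-0.576, -0.088, 0], [0, 0, 0]], [0.01, [-0.32, -0.056, 0], [0, 0, 0]], [0.01, [0, 0, 0], [0, 0, 0]], [0.01, [0, 0, 0.32], [0, 0, 0]], [0.01, [0, 0, 0.32], [0, 0, 0]], [0.01, [0, 0, 0.192], [0, 0, 0]], [0.01, [0, 0, 0.08], [0, 0, 0]]]' --force 12

```text
t: 16.58
position: [0.5842, 0.1128, 0.029]
tcp_rot: [-2.113, -2.323, 0.003]
wrist_force: [-6.2, 0.2, 18.6]
grip_width: 0.0218
gripper_force: 12.0
```

Request:
pendant --rows '[[0.01, [0, 0, 0.024], [0, 0, 0]], [0.01, [0, 0, 0], [0, 0, 0]], [0.01, [0, 0, 0], [0, 0, 0]]]'

```text
t: 16.95
position: [0.5854, 0.1127, 0.0293]
tcp_rot: [2.114, 2.323, 0.001]
wrist_force: [0.5, 0.2, 0.4]
grip_width: 0.0217
gripper_force: 12.0
```

```bash
python3 -c "
from h import *
go(.5855,.1127,.031,5.4)"
```

```text
rot [ 0.0007 -0.     -0.0002] shift [0.     0.0001 0.0003] t 16.95 pos [0.5854 0.1127 0.0293] j6 0.076 w 0.0217
```

To row units: -0.055 m is -0.88, -0.04 m is -0.64.

Request:
pendant --rows '[[0.05, [0, 0, 0], [0, 0, 0]], [0.05, [0, 0, 0], [0, 0, 0]], [0.05, [0, 0, 0], [0, 0, 0]], [0.05, [0, 0, 0], [0, 0, 0]], [0.05, [0, 0, -0.32], [0, 0, 0]], [0.05, [0, 0, -0.64], [0, 0, 0]], [0.05, [0, 0, -0.88], [0, 0, 0]], [0.05, [0, 0, 0], [0, 0, 0]], [0.05, [0, 0, 0], [0, 0, 0]]]'

```text
t: 18.08
position: [0.585, 0.1125, 0.1449]
tcp_rot: [2.114, 2.323, 0.001]
wrist_force: [-0.2, 0.3, -1.0]
grip_width: 0.05
gripper_force: 0.0
```

```bash
python3 - <<'E'
from h import *
p,d=grab_frame("scene");cv2.imwrite("pics/s2.png",cv2.resize(p[140:275,170:370],None,fx=4,fy=4,interpolation=2)[:,:,::-1])
go(.5972,.3619,.145,95.4)
E
```

```text
rot [-8.0000e-04 -7.0000e-04 -1.5711e+00] shift [-0.0362  0.2472  0.0009] t 18.125 pos [0.5844 0.1124 0.1439] j6 0.076 w 0.0502
```

View pics/s2.png

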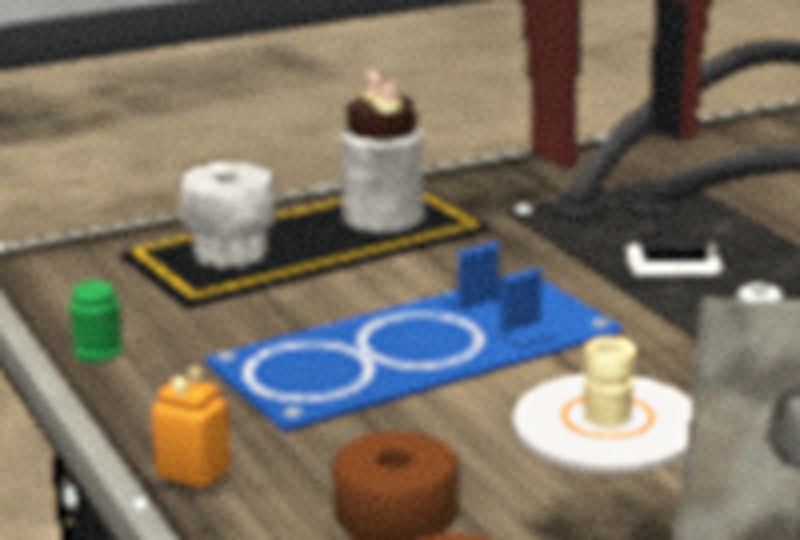

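The bush stands in the orange ring, base at about (608,413) with the ring's centre at (608,415). Next I return the solenoid.

To row units: 0.05 m is 0.8, 0.045 m is 0.72, -0.157 rad is -0.0785.

Request:
pendant --rows '[[0.088, [0.48, 0.08, 0], [0, 0, 0]], [0.088, [0.8, 0.112, 0], [0, 0, 0]], [0.088, [0.8, 0.112, 0], [0, 0, 0]], [0.088, [0.8, 0.112, 0], [0, 0, 0]], [0.088, [0.72, 0.112, 0], [0, 0, 0]], [0.088, [0.352, 0.048, 0], [0, 0, 0]], [0.088, [0, 0, 0], [0, 0, -0.0785]]]'

```text
t: 19.0
position: [0.597, 0.3627, 0.1426]
tcp_rot: [-1.919, -2.486, 0.003]
wrist_force: [-1.3, -0.5, 0.4]
grip_width: 0.088
gripper_force: 0.0
```

Request:
pendant --rows '[[0.088, [0, 0, 0], [0, 0, -0.0785]], [0.088, [0, 0, 0], [0, 0, -0.0785]], [0.088, [0, 0, 0], [0, 0, -0.0785]], [0.088, [0, 0, 0], [0, 0, -0.0785]], [0.088, [0, 0, 0], [0, 0, -0.0785]], [0.088, [0, 0, 0], [0, 0, -0.0785]], [0.088, [0, 0, 0], [0, 0, -0.0785]], [0.088, [0, 0, 0], [0, 0, -0.0785]], [0.088, [0, 0, 0], [0, 0, -0.079]], [0.088, [0, 0, 0], [0, 0, 0]], [0.088, [0, 0, 0], [0, 0, 0]]]'

```text
t: 20.38
position: [0.5976, 0.3611, 0.1436]
tcp_rot: [0.142, -3.137, 0.001]
wrist_force: [0.6, 0.1, -0.4]
grip_width: 0.0878
gripper_force: 0.0
```

```bash
python3 - <<'E'
from h import *
go(.5972,.3619,.039,95.4)
E
```

```text
rot [-0.0006 -0.001  -0.0037] shift [0.0003 0.0008 0.1066] t 20.375 pos [0.5976 0.3611 0.1436] j6 -1.135 w 0.0878
```

To row units: 0.035 m is 0.56, 0.025 m is 0.4, -0.0037 rad is -0.0019.

Request:
pendant --rows '[[0.088, [0, 0, 0.56], [0, 0, -0.0019]], [0.088, [0, 0.0128, 0.56], [0, 0, 0]], [0.088, [0, 0, 0.4], [0, 0, 0]], [0.088, [0, 0, 0.184], [0, 0, 0]], [0.088, [0, 0, 0], [0, 0, 0]], [0.03, [0, 0, 0], [0, 0, 0]], [0.03, [0, 0, 0], [0, 0, 0]], [0.03, [0, 0, 0], [0, 0, 0]], [0.03, [0, 0, 0], [0, 0, 0]], [0.03, [0, 0, 0], [0, 0, 0]], [0.03, [0, 0, 0], [0, 0, 0]]]' --force 30

```text
t: 21.75
position: [0.5977, 0.3625, 0.0379]
tcp_rot: [-0.154, 3.138, -0.0]
wrist_force: [-0.4, -1.2, 1.0]
grip_width: 0.0425
gripper_force: 30.0
```

```bash
python3 - <<'E'
from h import *
go(.5475,.2186,.0389,95.4)
E
```

```text
rot [-0.0001  0.0001  0.0036] shift [ 0.0636 -0.1385  0.001 ] t 21.75 pos [0.5977 0.3625 0.0379] j6 -1.14 w 0.0425
```

To row units: -0.035 m is -0.56, -0.025 m is -0.4, 0.0036 rad is 0.0018.

Request:
pendant --rows '[[0.03, [0, 0, -0.16], [0, 0, 0]], [0.03, [0, 0, -0.4], [0, 0, 0]], [0.03, [0, 0, -0.4], [0, 0, 0]], [0.03, [0.144, -0.288, 0], [0, 0, 0]], [0.03, [0.24, -0.56, 0], [0, 0, 0]], [0.03, [0.24, -0.56, 0], [0, 0, 0]], [0.03, [0.24, -0.56, 0], [0, 0, 0]], [0.03, [0.1536, -0.248, 0], [0, 0, 0.0018]], [0.03, [0, 0, 0], [0, 0, 0]], [0.03, [0, 0, 0.32], [0, 0, 0]], [0.03, [0, 0, 0.32], [0, 0, 0]], [0.03, [0, 0, 0.192], [0, 0, 0]]]' --force 30

```text
t: 23.25
position: [0.547, 0.2188, 0.0432]
tcp_rot: [0.149, -3.135, 0.001]
wrist_force: [0.3, -0.2, -3.9]
grip_width: 0.0421
gripper_force: 30.0
```

Request:
pendant --rows '[[0.03, [0, 0, 0.08], [0, 0, 0]], [0.03, [0, 0, 0.032], [0, 0, 0]], [0.03, [0, 0, 0], [0, 0, 0]], [0.03, [0, 0, 0.016], [0, 0, 0]], [0.03, [0, 0, 0], [0, 0, 0]]]'

```text
t: 23.88
position: [0.5481, 0.2186, 0.038]
tcp_rot: [-0.148, 3.138, 0.0]
wrist_force: [0.6, -0.3, -2.5]
grip_width: 0.0424
gripper_force: 30.0
```

```bash
python3 -c "
from h import *
go(.5475,.2186,.0389,95.4)"
```

```text
rot [ 0.0002  0.0006 -0.0001] shift [0.0006 0.0001 0.0011] t 23.875 pos [0.5481 0.2186 0.038 ] j6 -1.306 w 0.0424
```

To row units: -0.045 m is -0.72, -0.04 m is -0.64.

Request:
pendant --rows '[[0.03, [0, 0, 0.0112], [0, 0, 0]], [0.03, [0, 0, 0], [0, 0, 0]], [0.06, [0, 0, 0], [0, 0, 0]], [0.088, [0, 0, 0], [0, 0, 0]], [0.088, [0, 0, 0], [0, 0, 0]], [0.088, [0, 0, 0], [0, 0, 0]], [0.088, [0, 0, -0.32], [0, 0, 0]], [0.088, [0, 0, -0.64], [0, 0, 0]], [0.088, [0, 0, -0.72], [0, 0, 0]], [0.088, [0, 0, 0], [0, 0, 0]]]'

```text
t: 25.12
position: [0.5505, 0.2195, 0.1469]
tcp_rot: [-0.148, 3.13, 0.004]
wrist_force: [-0.0, -0.4, -0.6]
grip_width: 0.088
gripper_force: 0.0
```

Request:
pendant --rows '[[0.088, [0.112, 0.544, 0], [0, 0, 0]], [0.088, [0.112, 0.56, 0], [0, 0, 0]], [0.088, [0.112, 0.544, 0], [0, 0, 0]], [0.088, [0.096, 0.544, 0], [0, 0, 0]], [0.088, [0, 0, 0], [0, 0, 0]], [0.088, [0, 0, 0], [0, 0, 0]]]'

```text
t: 25.88
position: [0.5079, 0.3518, 0.1417]
tcp_rot: [0.149, -3.137, 0.001]
wrist_force: [-0.7, 0.9, -0.2]
grip_width: 0.0879
gripper_force: 0.0
```

```bash
python3 -c "
from h import *
go(.5075,.3529,.0357,95.4)"
```

```text
rot [-0.0007 -0.0008  0.0004] shift [0.0002 0.0012 0.108 ] t 25.875 pos [0.5079 0.3518 0.1417] j6 -1.079 w 0.0879
```

To row units: 0.035 m is 0.56, 0.025 m is 0.4.

Request:
pendant --rows '[[0.088, [0, 0, 0.56], [0, 0, 0]], [0.088, [0, 0.016, 0.56], [0, 0, 0]], [0.088, [0, 0, 0.4], [0, 0, 0]], [0.088, [0, 0, 0.2], [0, 0, 0]], [0.088, [0, 0, 0], [0, 0, 0]], [0.03, [0, 0, 0], [0, 0, 0]], [0.03, [0, 0, 0], [0, 0, 0]], [0.03, [0, 0, 0], [0, 0, 0]], [0.03, [0, 0, 0], [0, 0, 0]], [0.03, [0, 0, 0], [0, 0, 0]], [0.03, [0, 0, 0], [0, 0, 0]]]' --force 25

```text
t: 27.25
position: [0.5081, 0.3534, 0.0347]
tcp_rot: [-0.148, 3.138, 0.0]
wrist_force: [-0.3, -1.0, 4.4]
grip_width: 0.0464
gripper_force: 25.0
```

```bash
python3 - <<'E'
from h import *
go(.4888,.2121,.0356,95.4)
E
```

```text
rot [0.     0.0001 0.    ] shift [ 0.0326 -0.1389  0.0011] t 27.25 pos [0.5081 0.3534 0.0347] j6 -1.077 w 0.0464
```

To row units: -0.035 m is -0.56, -0.025 m is -0.4.

Request:
pendant --rows '[[0.03, [0, 0, -0.16], [0, 0, 0]], [0.03, [0, 0, -0.4], [0, 0, 0]], [0.03, [0, 0, -0.4], [0, 0, 0]], [0.03, [0.08, -0.288, 0], [0, 0, 0]], [0.03, [0.128, -0.56, 0], [0, 0, 0]], [0.03, [0.128, -0.56, 0], [0, 0, 0]], [0.03, [0.128, -0.56, 0], [0, 0, 0]], [0.03, [0.0576, -0.2544, 0], [0, 0, 0]], [0.03, [0, 0, 0], [0, 0, 0]], [0.03, [0, 0, 0.32], [0, 0, 0]], [0.03, [0, 0, 0.32], [0, 0, 0]], [0.03, [0, 0, 0.192], [0, 0, 0]]]' --force 25

```text
t: 28.75
position: [0.4887, 0.2129, 0.0415]
tcp_rot: [0.149, -3.138, -0.0]
wrist_force: [-0.2, -1.0, -2.2]
grip_width: 0.0462
gripper_force: 25.0
```

Request:
pendant --rows '[[0.03, [0, 0, 0.08], [0, 0, 0]], [0.03, [0, 0, 0.032], [0, 0, 0]], [0.03, [0, 0, 0], [0, 0, 0]], [0.03, [0, 0, 0.016], [0, 0, 0]], [0.03, [0, 0, 0], [0, 0, 0]]]'

```text
t: 29.38
position: [0.4889, 0.2121, 0.0348]
tcp_rot: [-0.148, 3.138, 0.0]
wrist_force: [-0.0, 0.8, -2.2]
grip_width: 0.0466
gripper_force: 25.0
```

```bash
python3 -c "
from h import *
go(.4888,.2121,.0356,95.4)"
```

```text
rot [ 0.0002  0.0005 -0.0001] shift [0.0001 0.     0.0012] t 29.375 pos [0.4889 0.2121 0.0348] j6 -1.278 w 0.0466
```

To row units: -0.05 m is -0.8, -0.04 m is -0.64.

Request:
pendant --rows '[[0.03, [0, 0, 0.016], [0, 0, 0]], [0.03, [0, 0, 0], [0, 0, 0]], [0.06, [0, 0, 0], [0, 0, 0]], [0.088, [0, 0, 0], [0, 0, 0]], [0.088, [0, 0, 0], [0, 0, 0]], [0.088, [0, 0, 0], [0, 0, 0]], [0.088, [0, 0, -0.32], [0, 0, 0]], [0.088, [0, 0, -0.64], [0, 0, 0]], [0.088, [0, 0, -0.8], [0, 0, 0]], [0.088, [0, 0, -0.64], [0, 0, 0]], [0.088, [0.48, 0.48, 0], [0, 0, 0]], [0.088, [0.64, 0.64, 0], [0, 0, 0]]]'

```text
t: 30.88
position: [0.4126, 0.2756, 0.1843]
tcp_rot: [-0.144, 3.136, 0.002]
wrist_force: [0.6, 0.6, -0.8]
grip_width: 0.0878
gripper_force: 0.0
```

Request:
pendant --rows '[[0.088, [0.32, 0.96, 0], [0, 0, 0]], [0.088, [0.32, 0.96, 0], [0, 0, 0]], [0.088, [0.32, 0.96, 0], [0, 0, 0]], [0.088, [0.32, 0.96, 0], [0, 0, 0]], [0.088, [0, 0.64, 0], [0, 0, 0]], [0.088, [0, 0, 0], [0, 0, 0]], [0.088, [0, 0, 0], [0, 0, 0]]]'

```text
t: 31.75
position: [0.3074, 0.5427, 0.1829]
tcp_rot: [0.148, -3.137, 0.002]
wrist_force: [-0.0, -0.4, 0.7]
grip_width: 0.0877
gripper_force: 0.0
```

```bash
python3 - <<'E'
from h import *
p,d=grab_frame("top");a=p[145:300,180:350];q,d=grab_frame("scene");b=q[170:265,170:370]
o=np.zeros((600,800,3),np.uint8);A=cv2.resize(a,None,fx=2.1,fy=2.1);B=cv2.resize(b,None,fx=2.8,fy=2.8)
o[:A.shape[0],:A.shape[1]]=A;o[330:330+B.shape[0],:B.shape[1]]=B;cv2.imwrite("pics/f.png",o[:,:,::-1])
E
```

```text
(no output)
```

View pics/f.png

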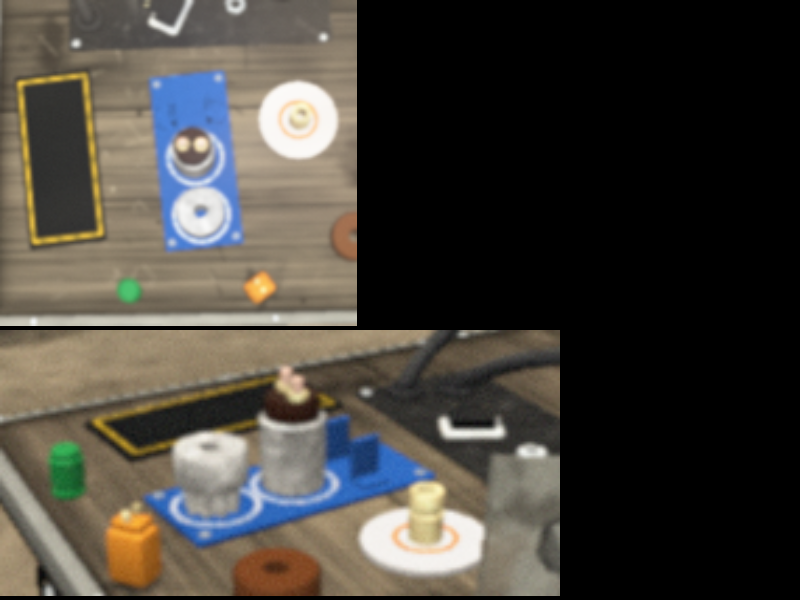

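In the top view, the solenoid (192,148) and pinion (200,212) stand on their ringed places and the bush (300,118) is in the orange ring. The cap, plug, nut and regulator look unmoved, so I'm handing in.

```bash
python3 -c "
from rig import *
print(hand_in())"
```

```text
the job is handed in; nothing more can be done
None
```

The job is handed in at about 32 s of the 112 s allowed; the last pictures show the bush upright in the orange ring, the solenoid and pinion back on their rack places and the bystanders apparently unmoved, but the hand-in returned no verdict.

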